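# Return the round-topped dolly to the free cell of the box

## Task

Put the round-topped steel dolly from the bench back into the one free cell of the wooden dolly box. First close the gripper, reach into that cell and feel its bottom with the fingertips to be sure that it is clear; then fetch the dolly, set it down gently in the cell, standing upright on the bottom, and let go. Leave the flat-topped dolly standing where it is.

Things in the scene. Friction and masses are not known exactly. Their poses are not given: they have to be found in the camera images.
- round_dolly_mid (a point): Centre, 50 mm above the underside, of the round-topped dolly: a loose plain steel post 100 mm high, about 0.45 kg, standing upright on the bench. Its round shank, 28 mm in diameter, is straight from 18 to 86 mm above the underside and ends in a dome no wider than the shank; the foot is a disc 40 mm in diameter, 12 mm thick. Its z axis points up the post; it looks the same from all sides.
- cell: Black rubber bottom of the free cell, 62 mm square, fixed and hard. Origin: centre of its top face, 8 mm above the bench; z up, x and y along the cell's sides. The cell is 70 mm square inside, its walls end 20 mm above this face. Any of the six cells may be the free one; the others hold steel pieces up to 46 mm wide and 63 mm high, one of them only a flat disc 10 mm thick.
- dolly_box: The plywood dolly box, fixed to the bench: 158 mm (its x) by 234 mm (its y), 28 mm high, walls 6 mm thick, two by three square cells at a spacing of 76 mm. Its origin is the centre of its underside, on the bench.
- flat_dolly: The flat-topped dolly, to be left alone: a loose steel post standing on the bench, 100 mm high with the same foot and shank as the round-topped one, but ending in a flat disc 38 mm in diameter. Origin: centre of its underside. It stands 85 mm or more from the round-topped dolly, axis to axis; either may be the nearer to the robot.

How it is judged:
On the way:
1. the fingertips press on the free cell's bottom while the round-topped dolly is still away from the cell (contact force between the fingers and cell above 0.5 N and horizontal distance between round_dolly_mid and cell above 0.06 m), for 0.05 s.
At the end, for the whole second after the job is handed in: The round-topped dolly stands in the free cell, its axis within 25 mm of the cell's centre, its middle 42 to 58 mm above the cell's bottom, upright within 10 degrees; the flat-topped dolly stands upright (within 10 degrees) within 30 mm of where it was (horizontal distance between round_dolly_mid and cell below 0.025 m and z of round_dolly_mid in the frame of cell between 0.042 and 0.058 m and angle between each of round_dolly_mid, flat_dolly's own z axis and vertical below 0.17 rad and distance of flat_dolly from where it was at the start of the episode below 0.03 m); the robot touches nothing.
It fails at once if the flat-topped dolly is knocked over or carried away (angle between flat_dolly's own z axis and vertical above 0.6 rad or distance of flat_dolly from where it was at the start of the episode above 0.1 m).
It fails at once if the round-topped dolly is dropped or slammed into the cell (faster than 0.5 m/s within 25 mm of its bottom) (horizontal distance between round_dolly_mid and cell below 0.04 m and z of round_dolly_mid in the frame of cell below 0.075 m and linear speed of round_dolly above 0.5 m/s).
It also fails if it takes over 53 s, if anything falls off the work surface, if the arm or the gripper's body presses on something with over 40 N, if the wrist force passes 120 N, or if a joint passes its speed limit or range.

## Robot

A 6-joint arm with a two-finger parallel gripper is mounted at the origin on the work surface. World frame = base frame: x ahead of the robot, y to its left, z up, the work surface at z = 0. Lengths are in m, angles in rad, forces in N, time in s.
With the tool pointing down it reaches from about 0.3 to 0.85 m from the base axis. Payload 4.2 kg.
Tool frame: the origin (TCP) lies between the finger pads; the fingertips stand bot.tcp_to_tips ahead of it and the grasp point (between the pads) lies 11 mm behind it (bot.tcp_to_tips is the distance from the TCP to the fingertips, in m); y points along the fingers, x is the direction in which the jaws open and shut, and the axes are right-handed (so a half turn about y gives the same grasp; the last joint's range is limited). The gripper opens to 91 mm and grips with 3 to 60 N. Pads are 32 mm wide; open, the fingers measure 118 mm over their backs; the gripper's body (76 mm by 178 mm) begins 60 mm behind the grasp point.
Start: joints at [-1.341, 0.32, 1.565, -0, 1.257, -0.02], TCP at [0.142, -0.557, 0.222] pointing down, gripper open.
Joint ranges: [-3.11, 3.11], [-0.84, 2.01], [0.21, 2.61], [-1.34, 4.49], [0.05, 2.63], [-2.56, 2.56]. Speed limits (rad/s): [2.57, 2.57, 3.14, 3.14, 3.14, 3.14].

## Interface

Orientations are given as [roll, pitch, yaw] about the fixed x, y, z axes, in that order (R = Rz(yaw) Ry(pitch) Rx(roll)).
In Python, from cell import bot gives the robot as it stands. The module is installed in compiled form; this text tells all that it offers.
- The arm moves only by the shell command python3 -m jog 'ROWS'. ROWS is JSON, one flat list of numbers, 5 for each row, row after row: the closure, from 0 (fully open) to 1 (shut), then the shift along the tool's x, y, z in m, then the turn about the tool's y in degrees. A call has 1 to 8 rows; each row is the pose to reach, as a shift and turn from the pose commanded when the call began, along the tool's axes at that moment; what a row does not reach only later rows make up. A row lasts 1/12 s, in which the tool goes at most 41.7 mm and 7.16 degrees, less where a joint would pass 70% of its speed; a pose out of reach is approached as far as the arm can. A call with a gripper value outside its range is refused whole. The fingers move at their own pace and stop on an object; the grip force is fixed at half the most. Time passes only in rows, so rows that repeat a pose let the fingers close. It gives the time, the measured TCP pose, the force and the opening at its end, in the units of the state.
- bot.state(): the state, without advancing time (a new reading comes with each control period).
- bot.grab_frame(name): name is "side" or "top" or "wrist"; returns a dict with "pixels" (480x640x3 uint8, blue, green, red), "mtx" (3x3 intrinsics, pixels), "rvec" (rotation vector, rad) and "tvec" (3), from world to camera coordinates, as OpenCV has them. Camera axes: x right, y down, z forward; pixel columns grow to the right and rows downward; lengths in m; the calibration is good to about 2 mm. The wrist camera is an equidistant fisheye: a pixel r from the principal point sees the ray r / f radians off the axis. A picture is of the moment at which its call begins. There is no depth.
- bot.job_done(): hands the job in, once; it reports no verdict.
The state is a dict: "time": time; "joint_positions": joint angles; "dq": joint speeds; "joint_efforts": joint torques, N m; "ee_pos": TCP position; "ee_rot": TCP orientation; "contact_force": force on the tool from outside, world axes, zero at the start; "wrist_torque": the same for the moment, N m; "width": finger opening in m.
Only numpy, scipy, OpenCV 4.12 (cv2) and the standard library are available. Lean on these libraries where they do the work, as an engineer would, in place of code of your own. Each camera call takes 0.05 s, during which the arm holds its last target.

## Working session

There is one attempt and no reset: what is moved stays moved. The work goes in short steps, Python scripts to look and compute and a shell command to move; the robot and the scene stay as the last step left them, time stands still between calls to the robot, and variables do not carry over. Pictures are saved under pics/ and viewed, and the job is handed in when it is done.

```bash
mkdir -p pics; ls; python3 - <<'E'
from cell import bot
import cv2,numpy as np
s=bot.state()
for k,v in s.items(): print(k,np.round(v,4))
print(bot.tcp_to_tips)
for n in ("side","top","wrist"):
    f=bot.grab_frame(n); cv2.imwrite(f"pics/{n}0.png",f["pixels"])
    R=cv2.Rodrigues(np.array(f["rvec"]))[0]; print(n,np.round(f["mtx"],1).tolist(),(-R.T@np.array(f["tvec"]).ravel()).round(3), R[2].round(3))
E
```

```text
pics
time 0.0
joint_positions [-1.341   0.3203  1.5657 -0.      1.2574 -0.02  ]
dq [ 0.0004  0.0005  0.0002  0.0009  0.0004 -0.0001]
joint_efforts [-1.30000e-03 -4.12462e+01 -2.31971e+01  7.26000e-02  4.54000e-02
 -1.00000e-04]
ee_pos [ 0.142  -0.5567  0.2211]
ee_rot [-1.5708  0.0018 -1.321 ]
contact_force [-0.179   0.1896 -0.2619]
wrist_torque [ 0.0141 -0.0278 -0.0339]
width 0.0911
0.008
side [[495.6, 0.0, 320.3], [0.0, 495.6, 233.5], [0.0, 0.0, 1.0]] [ 0.487 -0.642  0.578] [ 0.052  0.744 -0.667]
top [[509.0, 0.0, 325.7], [0.0, 509.0, 251.9], [0.0, 0.0, 1.0]] [ 0.405 -0.024  0.801] [ 0.198 -0.024 -0.98 ]
wrist [[371.6, 0.0, 315.6], [0.0, 371.6, 235.8], [0.0, 0.0, 1.0]] [ 0.211 -0.539  0.383] [-0.24  -0.059 -0.969]
```

View pics/top0.png

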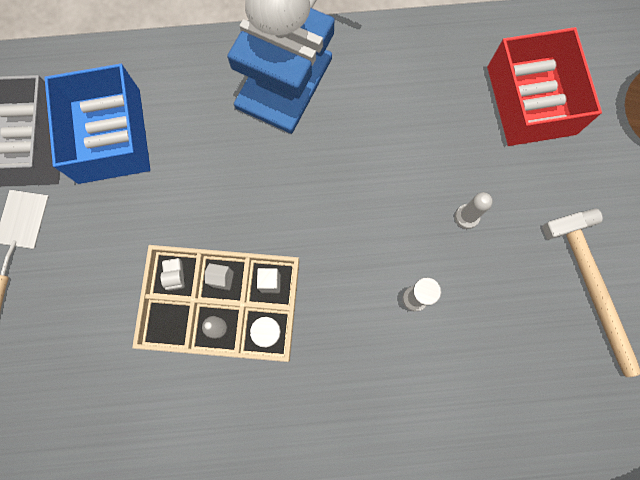

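View pics/side0.png

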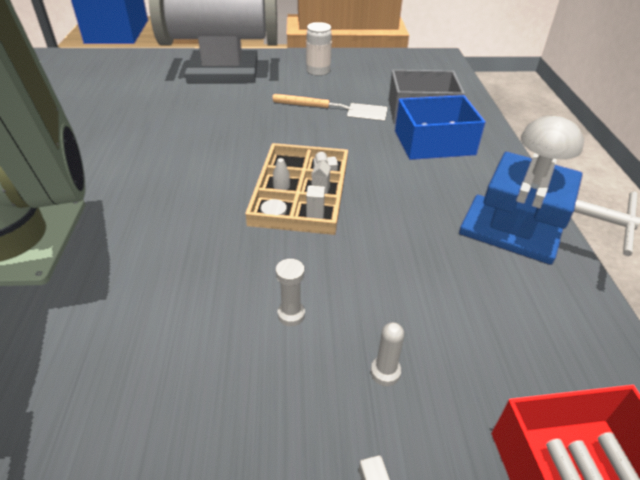

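View pics/wrist0.png

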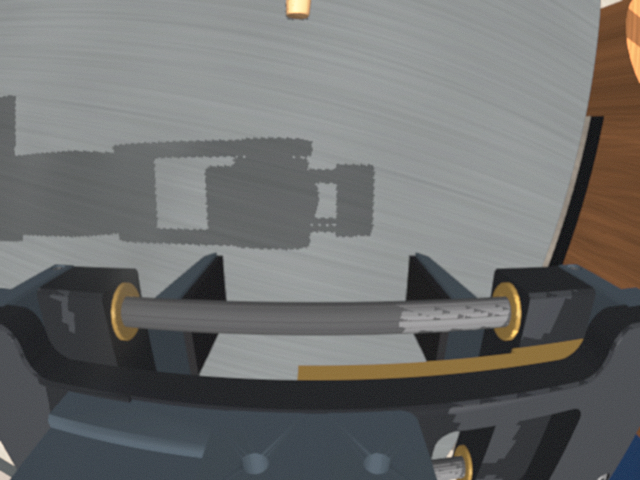

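Top: the free cell looks to be at about (166,325); the round dolly has its foot at (467,216) and dome at (483,203), and the flat one is at (425,293). Side: round dolly at (389,350), flat at (290,290). Next I measure.

```bash
cat > h.py <<'E'
import cv2,numpy as np
def cam(f):
    R=cv2.Rodrigues(np.array(f["rvec"]))[0]; return np.array(f["mtx"]),R,-R.T@np.array(f["tvec"]).ravel()
def onz(f,uv,z):
    K,R,c=cam(f); d=R.T@np.linalg.inv(K)@np.array([uv[0],uv[1],1.]); return c+d*(z-c[2])/d[2]
def proj(f,p): return cv2.projectPoints(np.array([p],float),np.array(f["rvec"]),np.array(f["tvec"]),np.array(f["mtx"]),None)[0].ravel()
E
python3 - <<'E'
from cell import bot
from h import *
f=bot.grab_frame("top"); im=f["pixels"]; hsv=cv2.cvtColor(im,cv2.COLOR_BGR2HSV)
m=cv2.inRange(hsv,(8,40,90),(30,255,255)); m[:230]=0;m[380:]=0;m[:,:120]=0;m[:,320:]=0
cs,_=cv2.findContours(m,cv2.RETR_CCOMP,cv2.CHAIN_APPROX_NONE)
o=max(cs,key=cv2.contourArea); h=cv2.convexHull(o)
q=cv2.approxPolyDP(h,8,True)[:,0]; print("outer",q.tolist())
P=[onz(f,p,.028)[:2] for p in q]; print(np.round(P,4).tolist())
for c in cs:
    if cv2.contourArea(c)>500:
        r=cv2.approxPolyDP(cv2.convexHull(c),5,True)[:,0]; print("hole",cv2.contourArea(c),r.tolist(), np.mean([onz(f,p,.028)[:2] for p in r],0).round(4))
for n in ("top","side"):
    g=f if n=="top" else bot.grab_frame("side")
    x=g["pixels"]; gr=x.astype(int).mean(2); b=cv2.GaussianBlur(x,(0,0),1)
    crop={"top":(150,330,380,510),"side":(240,400,260,420)}[n]
    y0,y1,x0,x1=crop
    cv2.imwrite(f"pics/{n}_crop.png",cv2.resize(x[y0:y1,x0:x1],None,fx=4.5,fy=3.3 if n=="top" else 3.6,interpolation=cv2.INTER_CUBIC)[:600,:800])
    d=cv2.absdiff(cv2.cvtColor(x,cv2.COLOR_BGR2GRAY),cv2.medianBlur(cv2.cvtColor(x,cv2.COLOR_BGR2GRAY),71))
    mk=cv2.inRange(cv2.cvtColor(x,cv2.COLOR_BGR2GRAY),150,255); w=np.zeros_like(mk); w[y0:y1,x0:x1]=mk[y0:y1,x0:x1]
    k,l,st,ce=cv2.connectedComponentsWithStats(w)
    for i in range(1,k):
        if st[i,4]>40: print(n,st[i],ce[i].round(1))
E
```

```text
outer [[148, 245], [298, 257], [289, 360], [133, 348]]
[[0.5976, 0.2305], [0.5571, 0.0004], [0.4031, 0.0267], [0.4423, 0.2566]]
hole 16039.0 [[148, 245], [298, 257], [289, 360], [133, 348]] [0.5    0.1286]
hole 1618.0 [[249, 310], [287, 314], [282, 354], [243, 349]] [0.448  0.0588]
hole 1606.0 [[200, 306], [239, 310], [233, 349], [194, 345]] [0.4612 0.1313]
hole 1584.5 [[152, 302], [189, 306], [183, 345], [145, 341]] [0.474  0.2047]
hole 1523.5 [[254, 262], [292, 267], [287, 304], [249, 300]] [0.5205 0.0457]
hole 1526.5 [[207, 258], [244, 262], [239, 300], [201, 296]] [0.5338 0.118 ]
hole 1484.0 [[159, 254], [196, 258], [190, 296], [153, 292]] [0.5469 0.1913]
top [  380   150   130   180 12085] [424.6 240.5]
top [475 192  22  18 267] [483.6 200.7]
top [475 234  35  30 357] [491.3 247.5]
top [453 237  21   9  58] [461.9 241. ]
top [489 271  19  10  61] [498.6 275.6]
top [484 285  19   6  47] [493.1 286.8]
side [275 258  30  22 530] [289.6 268.4]
side [277 308  29  15 234] [290.7 315.5]
side [383 322  21  21 355] [393.1 331.9]
side [371 359  31  24 332] [385.6 373.1]
```

```bash
python3 -c "
import cv2;i=cv2.imread('pics/top0.png');cv2.imwrite('pics/t1.png',cv2.resize(i[170:330,380:510],None,fx=3.7,fy=3.7,interpolation=cv2.INTER_CUBIC))
i=cv2.imread('pics/top0.png');cv2.imwrite('pics/t2.png',cv2.resize(i[230:380,120:310],None,fx=4,fy=4,interpolation=cv2.INTER_CUBIC))"
```

```text
(no output)
```

View pics/t1.png

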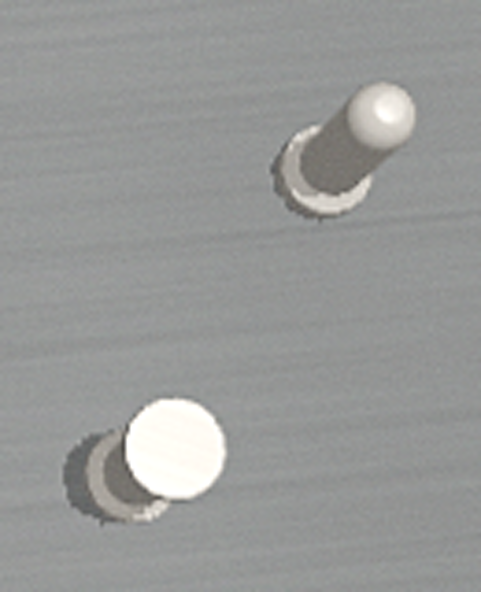

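View pics/t2.png

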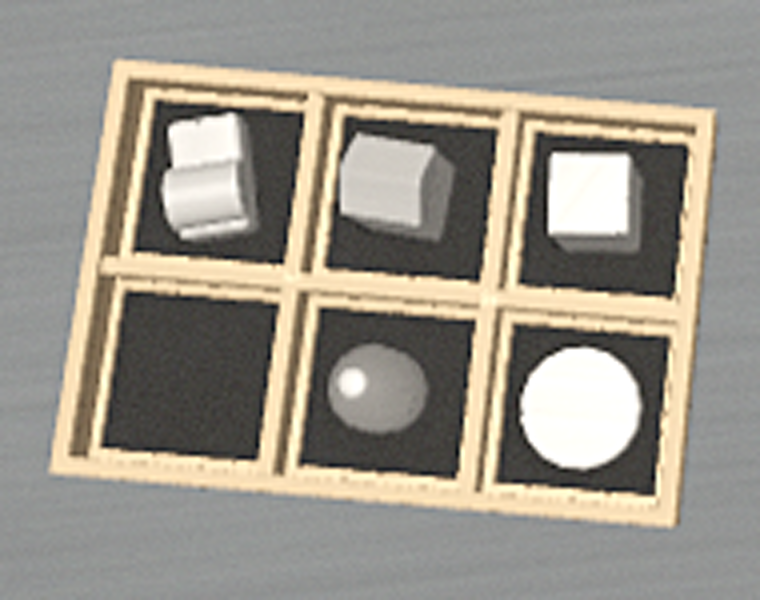

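```bash
python3 - <<'E'
from cell import bot
from h import *
f=bot.grab_frame("top"); s=bot.grab_frame("side")
for r in ([[152,302],[189,306],[183,345],[145,341]],):
    P=np.array([onz(f,p,.008)[:2] for p in r]); print("cell",P.mean(0).round(4),np.linalg.norm(P-np.roll(P,1,0),axis=1).round(3))
print("dome top", onz(f,(483.0,201.4),.086).round(4), "side",onz(s,(393.2,332.3),.086).round(4))
print("flat top", onz(f,(175/3.7+380,449/3.7+170),.1).round(4),"side",onz(s,(290,269),.1).round(4))
# foot from both: side bright foot bbox centre row/col
print("foot side", onz(s,(386,371),.006).round(4), "foot top", onz(f,(321/3.7+380,171/3.7+170),.012).round(4))
print("box side corners", [onz(s,p,.028).round(4).tolist() for p in ((274,145),(348,150),(335,231),(248,224))])
# reproject predictions
for p in ((.4758,.2101,.008),): print(proj(f,p),proj(s,p))
st=bot.state(); print(st["time"])
E
```

```text
cell [0.4758 0.2106] [0.06  0.058 0.06  0.059]
dome top [ 0.6033 -0.2783  0.086 ] side [ 0.6052 -0.2764  0.086 ]
flat top [ 0.478  -0.1761  0.1   ] side [ 0.48   -0.1788  0.1   ]
foot side [ 0.6048 -0.2792  0.006 ] foot top [ 0.6017 -0.2747  0.012 ]
box side corners [[0.4475, 0.2486, 0.028], [0.5995, 0.2271, 0.028], [0.5546, -0.0229, 0.028], [0.4085, -0.0012, 0.028]]
[167.58758623 323.33887717] [287.93729912 163.41088402]
0.35
```

Cell at (0.476, 0.210), box turned about -10°; round dolly at (0.604, -0.277), with the views agreeing to about 3 mm. Flat dolly at (0.479, -0.177). I'll close the gripper and head for the cell, turning to yaw 0.

```bash
python3 -m jog '[1,-0.02,0,0.025,-7, 1,-0.045,0,0.06,-14, 1,-0.07,0,0.095,-21, 1,-0.095,0,0.13,-28, 1,-0.12,0,0.165,-35, 1,-0.145,0,0.2,-42, 1,-0.17,0,0.235,-49, 1,-0.195,0,0.265,-56]'
```

```text
time: 1.02
ee_pos: [0.3486, -0.3056, 0.2222]
ee_rot: [-1.571, -0.001, -0.338]
contact_force: [0.4, -0.6, 0.7]
width: 0.041
```

```bash
python3 -m jog '[1,-0.004,0,0.04,-4, 1,-0.008,0,0.08,-8, 1,-0.012,0,0.12,-12, 1,-0.016,0,0.16,-16, 1,-0.02,0,0.2,-19.7, 1,-0.025,0,0.24,-19.7, 1,-0.03,0,0.28,-19.7, 1,-0.034,0,0.317,-19.7]'
```

```text
time: 1.68
ee_pos: [0.4222, 0.0051, 0.2222]
ee_rot: [-1.571, -0.001, 0.001]
contact_force: [0.7, -1.1, 0.6]
width: 0.0004
```

```bash
python3 -m jog '[1,0.01,0,0.04,0, 1,0.02,0,0.08,0, 1,0.03,0,0.12,0, 1,0.042,0.01,0.16,0, 1,0.052,0.035,0.2,0, 1,0.052,0.075,0.202,0, 1,0.052,0.08,0.202,0]'
python3 - <<'E'
from cell import bot
from h import *
for n in ("side","top"):
    f=bot.grab_frame(n); cv2.imwrite(f"pics/{n}1.png",f["pixels"])
s=bot.state();print(s["ee_pos"],s["contact_force"],s["time"])
E
```

```text
time: 2.27
ee_pos: [0.4715, 0.2061, 0.1369]
ee_rot: [-1.574, 0.008, 0.004]
contact_force: [-0.9, -0.9, -0.1]
width: 0.0004
[0.47245661 0.20432685 0.1399125 ] [-0.14422301 -0.23465572  0.8290691 ] 2.3667
```

View pics/side1.png

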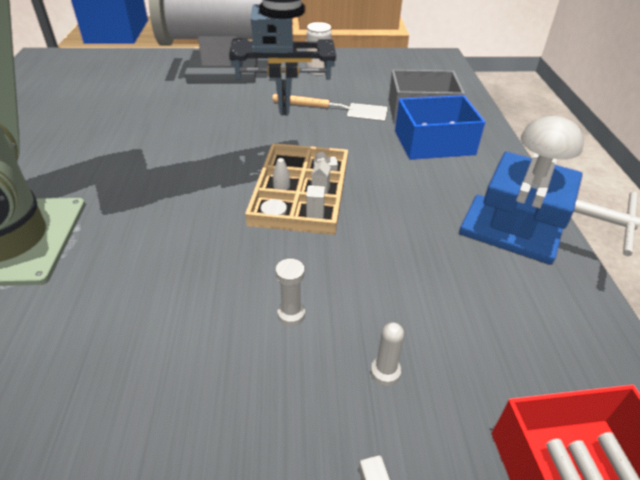

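View pics/top1.png

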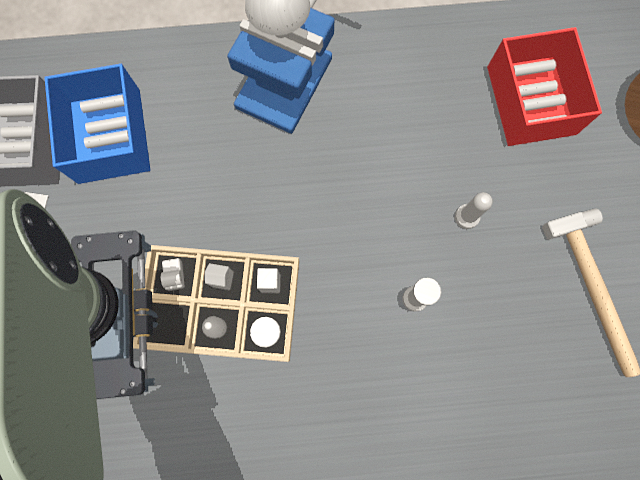

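Side: the closed fingertips are at about (284,110), above the far end of the box. Top: the gripper hides part of the free cell, and the fingers fit over it. I'll descend, slowing near the bottom.

```bash
python3 -m jog '[1,0.003,0.02,0.006,0, 1,0.003,0.045,0.006,0, 1,0.003,0.07,0.006,0, 1,0.003,0.09,0.006,0, 1,0.003,0.103,0.006,0, 1,0.003,0.111,0.006,0, 1,0.003,0.116,0.006,0, 1,0.003,0.116,0.006,0]'
```

```text
time: 3.03
ee_pos: [0.4779, 0.2104, 0.0266]
ee_rot: [-1.571, -0.001, -0.001]
contact_force: [0.4, 0.2, -0.2]
width: 0.0003
```

```bash
python3 -m jog '[1,0,0.002,0,0, 1,0,0.004,0,0, 1,0,0.006,0,0, 1,0,0.008,0,0, 1,0,0.008,0,0]'
```

```text
time: 3.45
ee_pos: [0.4771, 0.2109, 0.0178]
ee_rot: [-1.571, 0.0, 0.0]
contact_force: [-0.2, -0.1, -0.1]
width: 0.0004
```

```bash
python3 -m jog '[1,0,0.001,0,0, 1,0,0.002,0,0, 1,0,0.003,0,0, 1,0,0.003,0,0]'
```

```text
time: 3.78
ee_pos: [0.4773, 0.2109, 0.0163]
ee_rot: [-1.571, -0.0, 0.0]
contact_force: [-2.2, -1.0, 11.3]
width: 0.0004
```

Contact at tip height 8.3 mm with 11 N, so the cell is clear. I'll hold that for a row, then rise straight up.

```bash
python3 -m jog '[1,0,0,0,0, 1,0,-0.02,0,0, 1,0,-0.06,0,0, 1,0,-0.1,0,0, 0.3,0,-0.14,0,0, 0.3,0.01,-0.17,-0.03,0, 0.2,0.02,-0.19,-0.07,0, 0,0.03,-0.2,-0.11,0]'
```

```text
time: 4.45
ee_pos: [0.507, 0.107, 0.2165]
ee_rot: [-1.57, -0.006, 0.003]
contact_force: [0.4, -0.9, -1.1]
width: 0.0241
```

```bash
python3 -m jog '[0,0.01,0,-0.04,0, 0,0.02,0,-0.08,0, 0,0.03,0,-0.12,0, 0,0.04,0,-0.16,0, 0,0.05,0,-0.2,0, 0,0.06,0,-0.24,0, 0,0.075,0,-0.28,0, 0,0.09,0,-0.315,0]'
python3 -m jog '[0,0.004,0,-0.04,0, 0,0.007,0,-0.063,0, 0,0.007,0,-0.063,0, 0,0.007,0,-0.063,0]'
python3 - <<'E'
from cell import bot
from h import *
for n in ("side","top","wrist"):
    f=bot.grab_frame(n); cv2.imwrite(f"pics/{n}2.png",f["pixels"])
s=bot.state();print(s["ee_pos"],s["contact_force"],s["time"],s["width"])
E
```

```text
time: 5.12
ee_pos: [0.5957, -0.2104, 0.2132]
ee_rot: [-1.571, 0.0, -0.001]
contact_force: [0.4, -0.6, 0.2]
width: 0.0775
time: 5.45
ee_pos: [0.6025, -0.2719, 0.2123]
ee_rot: [-1.57, 0.001, -0.002]
contact_force: [0.1, -0.1, 0.3]
width: 0.0913
[ 0.60263903 -0.26957696  0.21323659] [-0.92674324  0.03729436 -1.23554876] 5.6 0.09069070898476889
```

View pics/side2.png

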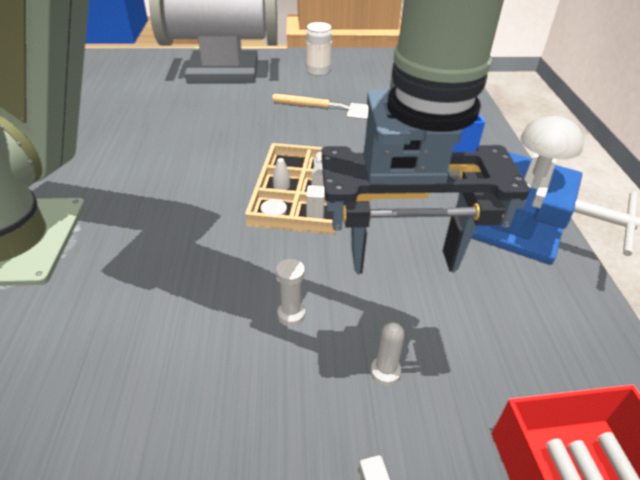

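View pics/wrist2.png

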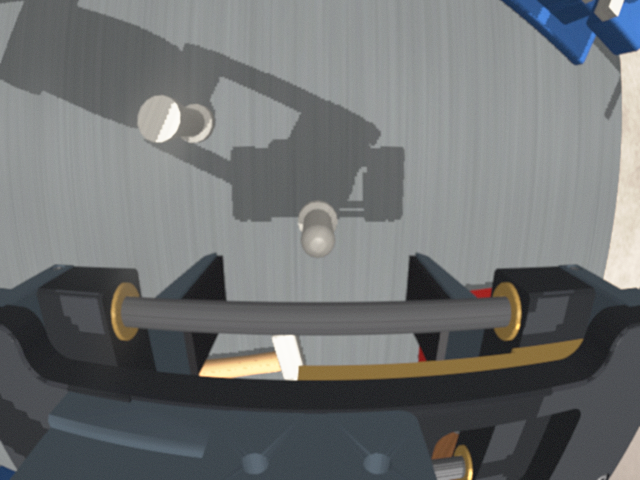

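Wrist: dome at about (318,238), foot at (318,215), centred left to right between the fingers. I'll check the position from this view with the fisheye model.

```bash
python3 - <<'E'
from cell import bot
from h import *
f=bot.grab_frame("wrist")
K,R,c=cam(f)
def w(uv,z):
    p=cv2.fisheye.undistortPoints(np.array([[uv]],float),K,np.zeros(4))[0,0]; d=R.T@np.array([p[0],p[1],1]); return c+d*(z-c[2])/d[2]
print(w((318,238),.086).round(4), w((318.5,217),.012).round(4))
s=bot.state();print(s["ee_pos"],s["time"])
E
```

```text
[ 0.6056 -0.2752  0.086 ] [ 0.6065 -0.2729  0.012 ]
[ 0.60269587 -0.26948179  0.21341485] 5.65
```

```bash
python3 -m jog '[0,0.002,0.025,-0.0065,0, 0,0.002,0.06,-0.0065,0, 0,0.002,0.09,-0.0065,0, 0,0.002,0.12,-0.0065,0, 0,0.002,0.145,-0.0065,0, 0,0.002,0.16,-0.0065,0, 0,0.002,0.16,-0.0065,0, 0,0.002,0.16,-0.0065,0]'
python3 - <<'E'
from cell import bot
from h import *
for n in ("side","top"):
    f=bot.grab_frame(n); cv2.imwrite(f"pics/{n}3.png",f["pixels"])
s=bot.state();print(s["ee_pos"],s["contact_force"],s["time"],s["width"])
E
```

```text
time: 6.32
ee_pos: [0.6047, -0.2762, 0.0531]
ee_rot: [-1.57, 0.001, 0.002]
contact_force: [0.0, 1.1, 0.9]
width: 0.0912
[ 0.60593917 -0.27726353  0.05505193] [-1.31103433 -0.23184853  0.10892807] 6.4167 0.09121312901654274
```

View pics/side3.png

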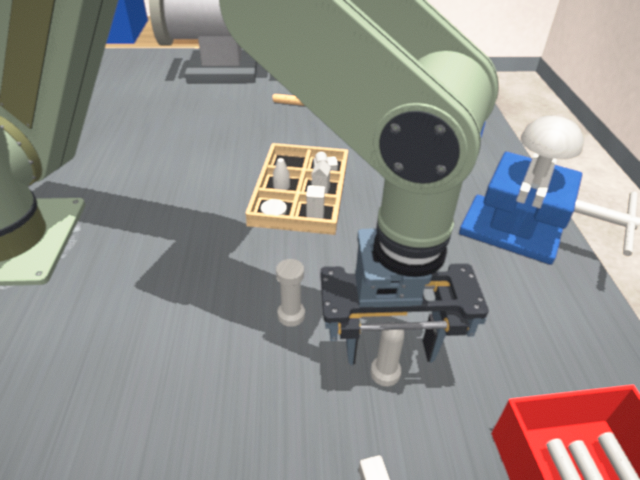

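Side: the round dolly stands upright between the open fingers, foot at (386,372), and the flat one is clear at (290,290). I'll close the gripper.

```bash
python3 -m jog '[1,0,0,0,0, 1,0,0,0,0, 1,0,0,0,0, 1,0,0,0,0, 1,0,0,0,0, 1,0,0,0,0, 1,0,0,0,0, 1,0,0,0,0]'
python3 -m jog '[1,0,0,0,0, 1,0,0,0,0, 1,0,-0.005,0,0, 1,0,-0.015,0,0, 1,0,-0.03,0,0, 1,0,-0.03,0,0]'
python3 - <<'E'
from cell import bot
from h import *
for n in ("side","wrist"):
    f=bot.grab_frame(n); cv2.imwrite(f"pics/{n}4.png",f["pixels"])
s=bot.state();print(s["ee_pos"],s["contact_force"],s["wrist_torque"],s["time"],s["width"])
E
```

```text
time: 7.08
ee_pos: [0.6047, -0.2775, 0.0532]
ee_rot: [-1.571, 0.0, 0.0]
contact_force: [-1.2, 0.0, 0.0]
width: 0.0407
time: 7.58
ee_pos: [0.6064, -0.2782, 0.0862]
ee_rot: [-1.573, -0.005, 0.0]
contact_force: [1.5, -0.3, -4.3]
width: 0.0276
[ 0.60509351 -0.2775572   0.08380502] [ 0.62678772 -0.08228968 -4.10825219] [-0.01501165 -0.09179205 -0.00935295] 7.6833 0.027290224695879356
```

View pics/side4.png

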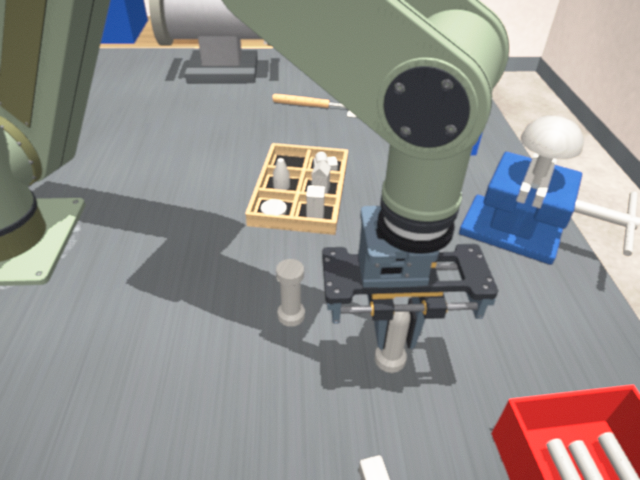

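Lifted: width 27.6 mm and -4.2 N match the dolly, and the flat dolly is unmoved at (290,290). I'll raise it and carry it.

```bash
python3 -m jog '[1,0,-0.015,0,0, 1,0,-0.04,0,0, 1,0,-0.07,0,0, 1,0,-0.1,0,0, 1,0,-0.12,0.01,0, 1,-0.005,-0.125,0.03,0, 1,-0.015,-0.125,0.055,0, 1,-0.023,-0.125,0.085,0]'
python3 -m jog '[1,-0.009,0,0.033,0, 1,-0.018,0,0.067,0, 1,-0.027,0,0.1,0, 1,-0.035,0,0.133,0, 1,-0.044,0,0.167,0, 1,-0.053,0,0.2,0, 1,-0.061,0,0.233,0, 1,-0.07,0,0.267,0]'
python3 -m jog '[1,-0.009,0,0.033,0, 1,-0.018,0,0.067,0, 1,-0.027,0,0.1,0, 1,-0.034,0,0.125,0, 1,-0.036,0,0.135,0, 1,-0.036,0,0.136,0, 1,-0.036,0,0.136,0]'
python3 - <<'E'
from cell import bot
from h import *
for n in ("side","top","wrist"):
    f=bot.grab_frame(n); cv2.imwrite(f"pics/{n}5.png",f["pixels"])
s=bot.state();print(s["ee_pos"],s["contact_force"],s["wrist_torque"],s["time"],s["width"])
E
```

```text
time: 8.35
ee_pos: [0.5809, -0.1925, 0.2077]
ee_rot: [-1.571, 0.001, -0.002]
contact_force: [-0.1, 0.6, -4.4]
width: 0.0271
time: 9.02
ee_pos: [0.5104, 0.0759, 0.2074]
ee_rot: [-1.571, 0.001, -0.0]
contact_force: [-0.4, 0.8, -4.3]
width: 0.0272
time: 9.6
ee_pos: [0.4754, 0.2103, 0.2076]
ee_rot: [-1.572, 0.001, 0.002]
contact_force: [-0.7, -0.8, -4.1]
width: 0.0272
[0.47592697 0.20921402 0.20793274] [ 0.49415073 -0.23608036 -3.8745467 ] [ 0.00350861 -0.09465635  0.01011617] 9.75 0.02735971618702785
```

View pics/side5.png

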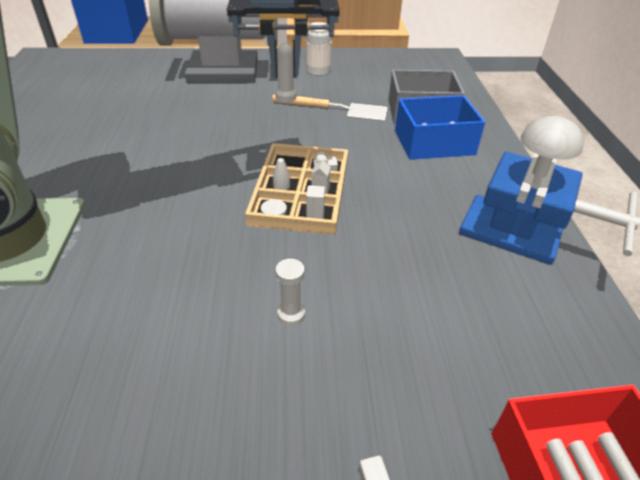

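View pics/wrist5.png

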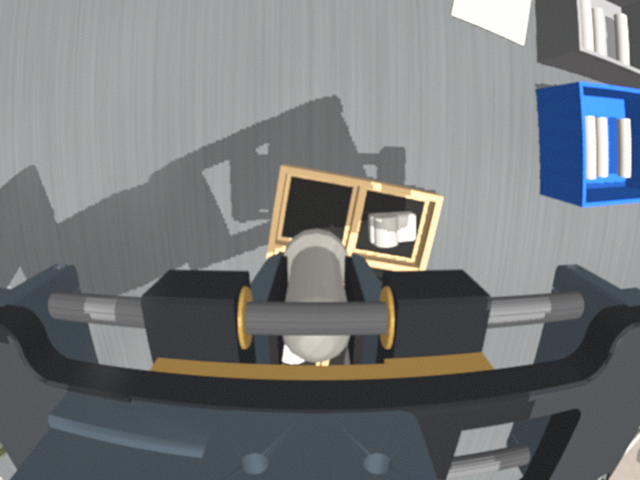

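```bash
python3 - <<'E'
from cell import bot
from h import *
f=bot.grab_frame("wrist"); K,R,c=cam(f)
def w(uv,z):
    p=cv2.fisheye.undistortPoints(np.array([[uv]],float),K,np.zeros(4))[0,0]; d=R.T@np.array([p[0],p[1],1]); return c+d*(z-c[2])/d[2]
# far foot edge (row 229) at top of foot z=.154+.012 ; cell rubber corners
print("foot far edge",w((317,229),.154).round(4),w((317,229),.166).round(4), "foot sides",w((286,262),.16).round(4),w((348,262),.16).round(4))
for uv in ((291,177),(356,187)): print("cell rim far",w(uv,.028).round(4))
for uv in ((288,178),(357,187),(282,238),(349,240)): print("rubber",w(uv,.008).round(4))
s=bot.state();print(s["ee_pos"],s["time"])
i=f["pixels"];cv2.imwrite("pics/w6.png",cv2.resize(i[150:370,230:450],None,fx=2.7,fy=2.7,interpolation=cv2.INTER_CUBIC))
g=bot.grab_frame("side")["pixels"];cv2.imwrite("pics/s6.png",cv2.resize(g[0:130,220:350],None,fx=4.5,fy=4.5,interpolation=cv2.INTER_CUBIC))
E
```

```text
foot far edge [0.4779 0.2282 0.154 ] [0.4778 0.231  0.166 ] foot sides [0.4593 0.2094 0.16  ] [0.4963 0.2093 0.16  ]
cell rim far [0.4544 0.2476 0.028 ]
cell rim far [0.5145 0.2383 0.028 ]
rubber [0.4501 0.2448 0.008 ]
rubber [0.5177 0.2359 0.008 ]
rubber [0.443  0.1843 0.008 ]
rubber [0.5107 0.1821 0.008 ]
[0.47598258 0.20922809 0.20800398] 9.8
```

View pics/w6.png

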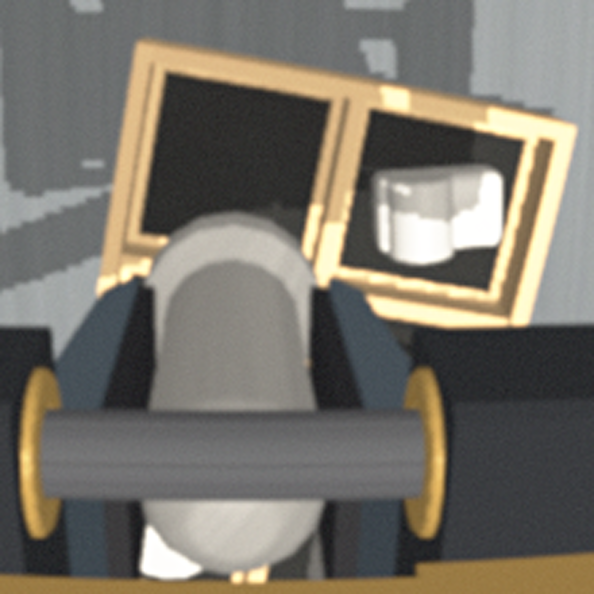

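View pics/s6.png

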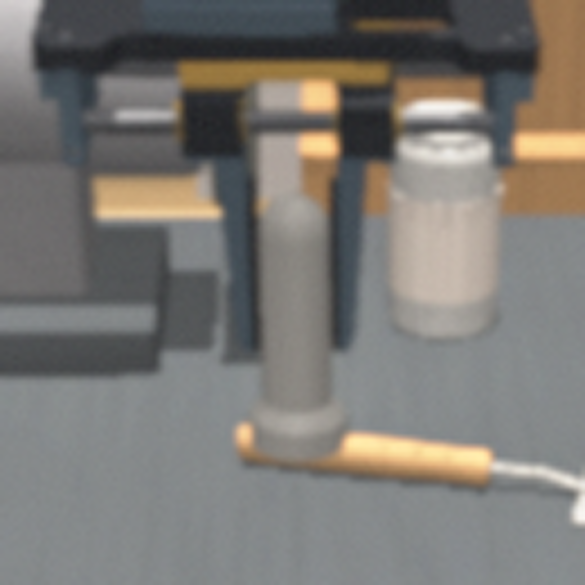

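The dolly hangs upright, foot centre about (0.478, 0.209). From the wrist view the cell is at about (0.478, 0.210), which agrees. I'll lower it to about 6 mm above the bottom.

```bash
python3 -m jog '[1,0,0.02,0.001,0, 1,0,0.05,0.001,0, 1,0,0.08,0.001,0, 1,0,0.105,0.001,0, 1,0,0.122,0.001,0, 1,0,0.133,0.001,0, 1,0,0.14,0.001,0, 1,0,0.14,0.001,0]'
python3 -m jog '[1,0,0.001,0,0, 1,0,0.002,0,0, 1,0,0.003,0,0, 1,0,0.004,0,0, 1,0,0.004,0,0]'
```

```text
time: 10.52
ee_pos: [0.4752, 0.2106, 0.0669]
ee_rot: [-1.572, 0.003, -0.001]
contact_force: [-0.5, -0.6, -5.1]
width: 0.0271
time: 10.93
ee_pos: [0.4758, 0.2116, 0.0645]
ee_rot: [-1.571, -0.001, 0.0]
contact_force: [-0.9, 0.3, -4.3]
width: 0.0272
```

```bash
python3 -m jog '[1,0,0.001,0,0, 1,0,0.0015,0,0, 1,0,0.002,0,0, 1,0,0.002,0,0]'
```

```text
time: 11.27
ee_pos: [0.4756, 0.2115, 0.0621]
ee_rot: [-1.571, 0.0, 0.0]
contact_force: [0.0, -0.0, -5.1]
width: 0.0274
```

```bash
python3 -m jog '[1,0,0.0005,0,0, 1,0,0.001,0,0, 1,0,0.001,0,0]'; python3 -m jog '[1,0,0.0005,0,0, 1,0,0.001,0,0, 1,0,0.001,0,0]'
```

```text
time: 11.52
ee_pos: [0.4757, 0.2116, 0.0611]
ee_rot: [-1.571, -0.0, 0.0]
contact_force: [0.2, 0.2, -4.3]
width: 0.0275
time: 11.77
ee_pos: [0.4757, 0.2116, 0.061]
ee_rot: [-1.571, -0.0, 0.0]
contact_force: [-1.3, -0.8, 4.0]
width: 0.0275
```

The force went from -4.3 to +4 N, so the dolly is on the bottom. I'll open partway so the fingers stay clear of the neighbouring pieces.

```bash
python3 -m jog '[0.65,0,-0.0005,0,0, 0.6,0,-0.0005,0,0, 0.5,0,-0.0005,0,0, 0.5,0,-0.0005,0,0, 0.5,0,-0.0005,0,0, 0.5,0,-0.0005,0,0]'
python3 - <<'E'
from cell import bot
from h import *
for n in ("side","wrist"):
    f=bot.grab_frame(n); cv2.imwrite(f"pics/{n}7.png",f["pixels"])
s=bot.state();print(s["ee_pos"],s["contact_force"],s["time"],s["width"])
E
```

```text
time: 12.27
ee_pos: [0.4758, 0.2116, 0.0606]
ee_rot: [-1.571, -0.0, 0.0]
contact_force: [-0.9, -0.4, 0.1]
width: 0.0456
[0.47568922 0.21151403 0.06061369] [ 1.18281985  0.0805798  -0.62765074] 12.3667 0.04581912942426501
```

View pics/side7.png

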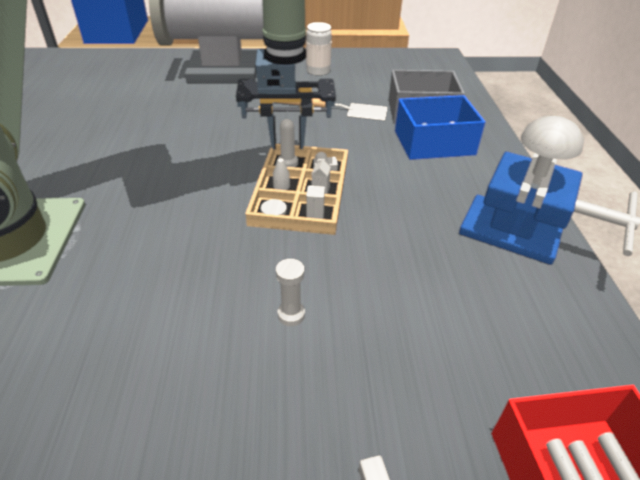

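View pics/wrist7.png

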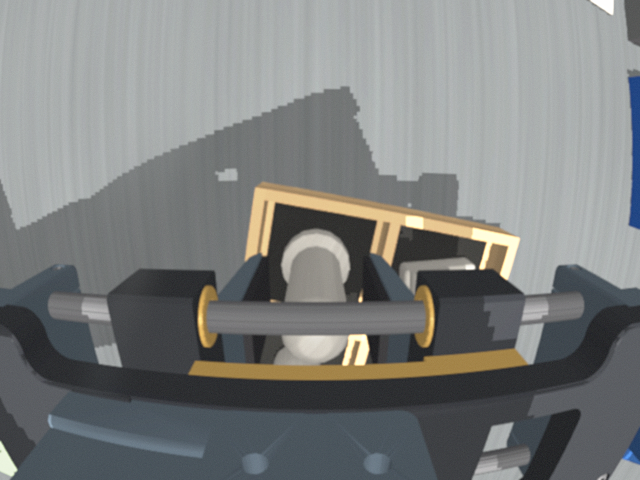

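Released: in the wrist view the dolly stands upright in the cell, foot at (316,255), with both fingers clear of it. I'll go straight up and take a last look.

```bash
python3 -m jog '[0.5,0,-0.01,0,0, 0.5,0,-0.03,0,0, 0.5,0,-0.06,0,0, 0.5,0,-0.09,0,0, 0.5,0,-0.125,0,0, 0.5,0,-0.16,0,0, 0.5,0,-0.18,0,0, 0.5,0,-0.18,0,0]'
python3 -m jog '[0.5,0,0,-0.04,0, 0.5,-0.02,0,-0.08,0, 0.5,-0.04,0,-0.12,0, 0.5,-0.06,0,-0.16,0, 0.5,-0.08,0,-0.2,0, 0.5,-0.09,0,-0.23,0, 0.5,-0.09,0,-0.25,0, 0.5,-0.09,0,-0.25,0]'
python3 - <<'E'
from cell import bot
from h import *
F={}
for n in ("side","top"):
    f=F[n]=bot.grab_frame(n); cv2.imwrite(f"pics/{n}8.png",f["pixels"])
s=bot.state();print(s["ee_pos"],s["contact_force"],s["time"],np.abs(s["dq"]).max())
for z in (.094,.014): print(proj(F["top"],(.4765,.2103,z)),proj(F["side"],(.4765,.2103,z)))
E
```

```text
time: 13.03
ee_pos: [0.4781, 0.2126, 0.2468]
ee_rot: [-1.566, -0.011, 0.0]
contact_force: [0.4, 0.2, 0.3]
width: 0.0457
time: 13.7
ee_pos: [0.3843, -0.0415, 0.2406]
ee_rot: [-1.573, 0.0, -0.005]
contact_force: [-0.2, -0.7, -0.2]
width: 0.0452
[ 0.38532695 -0.03875508  0.2405204 ] [0.31203166 0.29841439 0.02671184] 13.8 0.0406653360958091
[148.79638546 318.97606307] [287.31935387 125.91486501]
[166.27280612 322.65008493] [288.21676185 160.87864571]
```

View pics/top8.png

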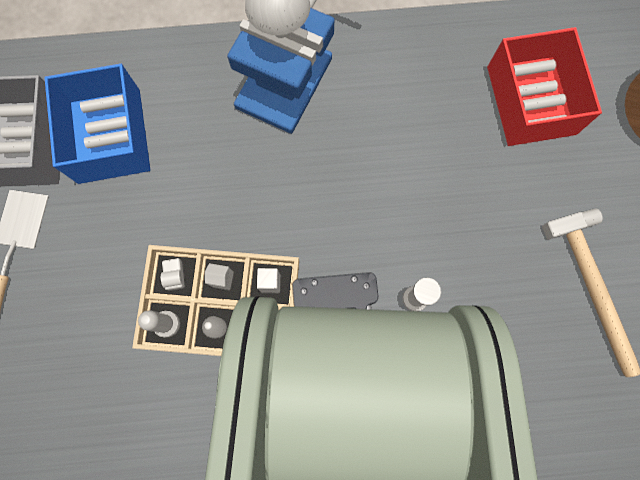

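View pics/side8.png

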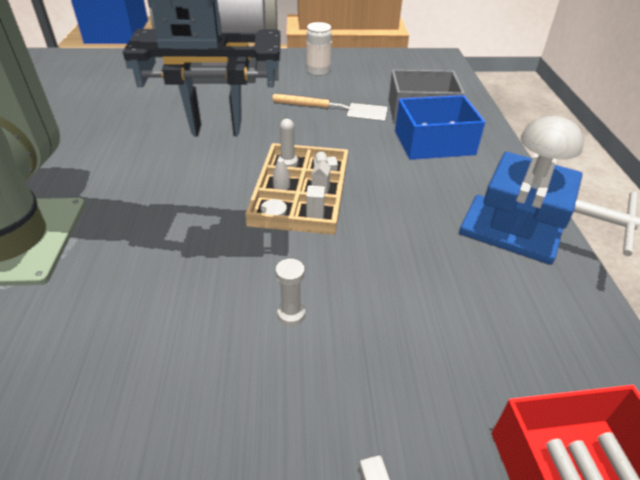

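Top: dome at (149,320) and foot at (167,323), against predicted (149,319) and (166,323) for an upright post at the cell's centre. The flat dolly is unchanged at (426,292), and the gripper touches nothing. I'll hand the job in.

```bash
python3 -m jog '[0.5,0,0,0,0, 0.5,0,0,0,0, 0.5,0,0,0,0]'; python3 -c "
from cell import bot
print(bot.job_done())"
```

```text
time: 14.05
ee_pos: [0.3859, -0.0375, 0.2405]
ee_rot: [-1.571, 0.0, 0.002]
contact_force: [0.9, 0.4, -0.5]
width: 0.0452
the job is handed in; nothing more can be done
None
```

The round-topped dolly now stands in the free cell, released, and I handed the job in at about 14 s; no verdict was reported.

- **Feeling the cell:** with the gripper closed, the fingertips met the bottom at 8.3 mm above the bench with about 11 N, so the cell was clear.
- **Fetching and placing:** I gripped the dolly by its shank (27.6 mm opening, about 4.3 N of weight), carried it over and lowered it in 0.5 to 1 mm steps. The force changed from -4.3 to +4 N when it touched the bottom. I opened the fingers only to 46 mm, to stay clear of the neighbouring pieces, and backed out straight up.
- **Last checks:** in the top view the dome and foot lie within about 1 pixel of where an upright dolly at the cell's centre would appear. The flat-topped dolly stands where it was, the gripper is clear of everything and its force reading is near zero.
- **Disagreements:** no check failed. The camera views differed by 2 to 4 mm on the dolly's position, and the side view's rough near corners of the box were up to 28 mm off the top view's. I had probably picked the lower edge of the box there, so I did not use them.

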